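# Press the pivot bushing into a desk lamp's foot

### The job

Take the larger of the two bronze flanged bushings and press it, sleeve first, into the bore of the lamp foot's hub until you feel its shoulder bottom firmly on the hub, flush all round, then let go of it. The bore grips the sleeve, so it has to be pushed all the way; press steadily and stop as soon as it bottoms, never ram it. Leave the other things on the desk where they are.

Things in the scene. Friction and masses are not known exactly. Their poses are not given: they have to be found in the camera images.
- bushing: the larger bronze flanged bushing, loose, standing on its foot on the desk: sleeve 30 mm in diameter and 26 mm long, its lowest 9 mm tapering to 24 mm at the foot; on top of it a round shoulder (collar) 42 mm in diameter and 12 mm thick; 38 mm tall in all, 10 mm hole down the middle, about 0.2 to 0.3 kg. Origin: centre of the foot's underside; z up along the axis to the shoulder
- shoulder (a point): point on the larger bushing's axis at the height of its shoulder's underside, 26 mm above the foot; z along the axis, up
- lamp_foot: the desk lamp's foot, fixed to the desk: grey steel plate 220 x 150 x 12 mm with a plain metal hub block 72 x 72 x 40 mm in its middle (hub top 52 mm above the desk), bore straight down through the centre of the hub's top. Origin: centre of the plate's underside; z up, x along the plate's long side
- bore_mouth (a point): centre of the bore at the hub's top, z up. Bore 31.5 mm wide, 31 deep, 2 mm chamfer. Four sprung ribs, 1 to 21 mm down, leave 28.4 mm: the bushing drops in about 10 mm, then takes a push of 14 to 25 N to break in, 7 to 16 N to slide on; it stays where pushing stops (dropped, it jumps deeper). Home, the bushing top is 12 mm above the hub and resistance rises abruptly
- small_bushing: the smaller bronze flanged bushing, not wanted here: sleeve 22 mm in diameter, 18 mm long, shoulder 32 mm in diameter, 28 mm tall in all. Origin: centre of the foot's underside
- washer: loose flat steel ring, 52 mm outside, 24 mm inside, 8 mm thick, lying on the desk; origin: centre of its underside
- screwdriver: screwdriver lying on the desk beyond the work; origin at its underside
- mug: white mug, 80 mm in diameter, 90 mm tall; origin: centre of its underside
- phone: black cordless handset lying on the desk, 150 x 48 x 22 mm; origin: centre of its underside
- wood_block: plain wooden block, 60 x 90 x 45 mm; origin: centre of its underside
Not all that is in view belongs to the job. Leave any blue or pink look-alike of the bushing alone.

How it is judged:
By the outcome, as a careful person would: the job done as asked, in the order asked, and still so for the second after the job is handed in, with the robot touching nothing.
It also fails if it takes over 61 s, if anything falls off the work surface, if the arm or the gripper's body presses on something with over 40 N, if the wrist force passes 120 N, or if a joint passes its speed limit or range.

### The arm

A 6-joint arm with a two-finger parallel gripper is mounted at the origin on the work surface. World frame = base frame: x ahead of the robot, y to its left, z up, the work surface at z = 0. Lengths are in m, angles in rad, forces in N, time in s.
With the tool pointing down it reaches from about 0.375 to 0.9 m from the base axis. Payload 3.1 kg.
Tool frame: the origin (TCP) lies between the finger pads; the fingertips stand manip.finger_overhang ahead of it and the grasp point (between the pads) lies 5 mm behind it (manip.finger_overhang is the distance from the TCP to the fingertips, in m); z points along the fingers, y is the line along which they close (so a half turn about z gives the same grasp; the last joint's range is limited). The gripper opens to 85 mm and grips with 20 to 120 N. Pads are 22 mm wide; open, the fingers measure 114 mm over their backs; the gripper's body (76 mm by 85 mm) begins 54 mm behind the grasp point. The pads swing forward as they close: fully open they stand 13 mm farther back than shut.
Start: joints at [1.014, 0.527, 1.433, -0, 1.181, -0.178], TCP at [0.231, 0.581, 0.245] pointing down, gripper open.
Joint ranges: [-3.08, 3.08], [-0.75, 2.2], [0.22, 2.44], [-1.43, 4.57], [0, 2.65], [-2.85, 2.85]. Speed limits (rad/s): [2.79, 2.79, 3.14, 3.14, 3.14, 3.14].

### API

Orientations are given as a unit quaternion [x, y, z, w].
In Python, from station import manip gives the robot as it stands.
- The arm moves only by the tool drive_tool, never from a script. Its argument "plan" is a list of rows, each a list of 7 numbers: the shift along the tool's x, y, z in m, then the turn, a rotation vector about the tool's x, y, z in degrees, then the opening, from -1 (shut) to 1 (fully open). In form: [[x, y, z, wx, wy, wz, gripper], ...]. A call has 1 to 10 rows; each row shifts and turns the commanded pose from where the row before left it, along the tool's axes as they then stand; what a row does not reach is not made up. A row lasts 1/10 s, in which the tool goes at most 50 mm and 8.59 degrees, less where a joint would pass 70% of its speed; a pose out of reach is approached as far as the arm can. A call is refused whole if a number of a shift passes 0.05 or a number of a turn 8.59, either way. A call with a gripper value outside its range is refused whole. The fingers move at their own pace and stop on an object; "newtons" is the grip in N (left out, the last holds). Time passes only in rows, so rows that do not move let the fingers close. It gives the time, the measured TCP pose, the force, the opening and the grip force at its end, in the units of the state.
- manip.sense(): the state, without advancing time (a new reading comes with each control period).
- manip.snapshot(name): name is "side" or "top"; returns a dict with "image" (480x640x3 uint8, red, green, blue), "z_map" (480x640 float32, m along the optical axis (not along the pixel's ray), 0 where there is no reading), "fov_y" (degrees; the focal length in pixels is half the picture's height over the tangent of half this angle, whatever the lens; pixels are square), "cx", "cy" (the principal point, pixels), "extrinsics" (4x4, takes a point from camera to world coordinates). Camera axes: x right, y up, looking along -z (the intrinsics and any distortion apply to the point x, -y, -z); pixel columns grow to the right and rows downward; lengths in m; the calibration is good to about 2 mm. A picture is of the moment at which its call begins.
- manip.sign_off(): hands the job in; it is judged then, once.
The state is a dict: "t": time; "q": joint angles; "qd": joint speeds; "tau": joint torques, N m; "tcp_pos": TCP position; "tool_rot": TCP orientation; "force": force on the tool from outside, world axes, zero at the start; "ft_torque": the same for the moment, N m; "finger_gap": opening from 0.0 (shut) to 1.0 (fully open); "gripper_force": force on a finger pad.
Only numpy, scipy, OpenCV 4.12 (cv2) and the standard library are available. Lean on these libraries where they do the work, as an engineer would, in place of code of your own. Each camera call takes 0.05 s, during which the arm holds its last target. There are 200 camera calls.

## Working session

There is one attempt and no reset: what is moved stays moved. The work goes in short steps, Python scripts to look and compute and a tool call to move; the robot and the scene stay as the last step left them, time stands still between calls to the robot, and variables do not carry over. Pictures are saved under pics/ and viewed, at most 10 in all, crops included, and the job is handed in when it is done.

Besides the shell and the picture viewer there is one more tool, called after "Emit:" as name(argument=value, ...) on one line, values as JSON. drive_tool: Moves the arm, as the interface text tells. Its arguments: {"type":"object","properties":{"plan":{"type":"array"},"newtons":{"type":"number"}},"required":["plan"]}

```bash
mkdir -p pics
cat > h.py <<'E'
import numpy as np, cv2
from station import manip
def snap(n,f):
    s=manip.snapshot(n); np.savez(f'{f}.npz',**s); cv2.imwrite(f'pics/{f}.png',s['image'][:,:,::-1]); return s
def ray(s,u,v):
    f=240/np.tan(np.radians(float(s['fov_y']))/2)
    E=np.array(s['extrinsics']); d=E[:3,:3]@np.array([(u-s['cx'])/f,-(v-s['cy'])/f,-1]); return E[:3,3],d
def plane(s,u,v,z):
    o,d=ray(s,u,v); return o+d*(z-o[2])/d[2]
def pt(s,u,v):
    o,d=ray(s,u,v); return o+d*s['z_map'][int(v),int(u)]
E
python3 - <<'E'
from h import *
for n in('top','side'):
    s=snap(n,n+'0'); print(n,s['fov_y'],s['cx'],s['cy'],np.round(s['extrinsics'],3).tolist(),[k for k in s])
st=manip.sense(); print(st, manip.finger_overhang)
E
```

```text
top 49.23852270310944 325.1152929541877 236.73002733456826 [[0.013, 0.996, -0.089, 0.525], [-1.0, 0.011, -0.024, 0.053], [-0.023, 0.089, 0.996, 1.19], [0.0, 0.0, 0.0, 1.0]] ['image', 'z_map', 'fov_y', 'cx', 'cy', 'extrinsics']
side 52.977521483243095 329.72451232530335 231.33647246671114 [[0.882, 0.278, -0.38, 0.186], [-0.471, 0.553, -0.687, -0.728], [0.019, 0.785, 0.619, 0.762], [0.0, 0.0, 0.0, 1.0]] ['image', 'z_map', 'fov_y', 'cx', 'cy', 'extrinsics']
{'t': 0.1, 'q': array([ 1.01350009e+00,  5.28396569e-01,  1.43377451e+00,  1.16541441e-05,
        1.18141352e+00, -1.78513761e-01]), 'qd': array([ 2.28987005e-05, -2.36383163e-03, -3.66315533e-03, -2.23535975e-03,
        2.39942500e-04,  3.81458232e-04]), 'tau': array([-4.32771740e-04, -4.43306530e+01, -1.78587466e+01, -3.06814709e-04,
        3.89715671e-03, -3.62398367e-06]), 'tcp_pos': array([0.23076311, 0.5801716 , 0.24441699]), 'tool_rot': array([ 1.88263138e-01,  9.82118119e-01, -9.27384775e-04, -3.63240177e-04]), 'force': array([ 1.43773423,  0.21519032, -0.31223791]), 'ft_torque': array([-0.03169915, -0.00901163, -0.06951316]), 'gripper_force': 0.0, 'finger_gap': 0.9985755607246206} 0.014
```

View pics/top0.png

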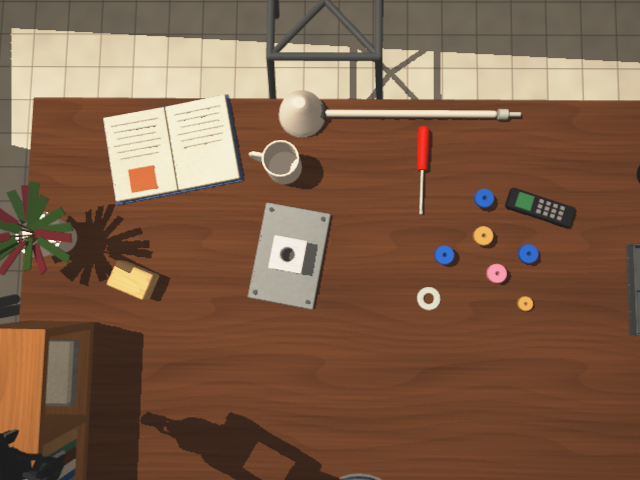

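View pics/side0.png

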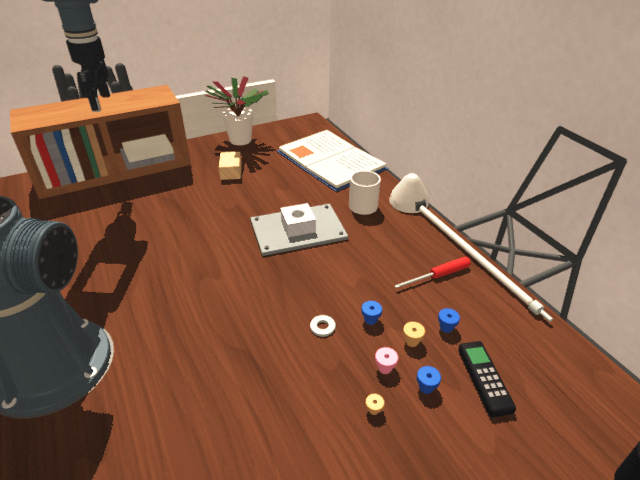

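Top view: the bronze candidates are (483,236) and (525,303). The one at (483,236) looks larger, so it fits "the larger bushing". The blue (484,198), (445,255), (529,254) and pink (497,273) ones are look-alikes. The hub is at about (288,254). In the side view, the larger bushing is at (414,334) and the hub at (298,220). I'll measure these and confirm with a crop.

```bash
cat > m.py <<'E'
from h import *
for n,c,hb in(('top',[(483,236),(525,303)],(288,254)),('side',[(414,330),(375,402)],(298,214))):
    s=dict(np.load(n+'0.npz')); hsv=cv2.cvtColor(s['image'],cv2.COLOR_RGB2HSV)
    m=cv2.inRange(hsv,(12,80,150),(32,255,255))
    k,l,st,ce=cv2.connectedComponentsWithStats(m)
    for i in range(1,k):
        if st[i,4]>60 and min(np.hypot(*(ce[i]-x)) for x in c)<20:
            u,v=ce[i]; x,y,w,h=st[i,:4]
            mm=(l==i)
            d=s['z_map'][mm]; P=np.array([pt(s,b,a) for a,b in zip(*np.nonzero(mm))])
            T=P[P[:,2]>(.034 if np.hypot(*(ce[i]-c[0]))<20 else .024)]
            # shoulder top face: fit circle by hull of top points
            cc,r=cv2.minEnclosingCircle(T[:,:2].astype(np.float32)) if len(T)>5 else (0,0)
            print(n,np.round(ce[i],1),st[i],'zmax',np.round(np.percentile(P[:,2],[5,50,95]),4),'circ',cc,r,'plane',plane(s,u,v,.038).round(4))
    # hub
    x0,y0=hb; P=np.array([np.r_[pt(s,b,a),b,a] for a in range(y0-40,y0+40) for b in range(x0-50,x0+50)])
    T=P[(P[:,2]>.045)&(P[:,2]<.06)]
    r=cv2.minAreaRect(T[:,:2].astype(np.float32)); print(n,'hub',len(T),np.median(T[:,2]).round(4),r)
    T2=P[(P[:,2]>.006)&(P[:,2]<.018)]; print('plate',cv2.minAreaRect(T2[:,:2].astype(np.float32)))
    # bore: dark blob
    g=cv2.cvtColor(s['image'],cv2.COLOR_RGB2GRAY)
    cr=g[y0-12:y0+13,x0-14:x0+15]; print('min',cr.min(),cr.max())
    bm=(cr<(int(cr.min())+int(cr.max()))//2).astype(np.uint8); k,l,st,ce=cv2.connectedComponentsWithStats(bm)
    for i in range(1,k):
        if st[i,4]>20: u,v=ce[i]+[x0-14,y0-12]; print('bore',u,v,st[i],plane(s,u,v,.052).round(4))
s=cv2.imread('pics/top0.png'); t=cv2.resize(s[180:325,410:590],None,fx=3,fy=3,interpolation=2)
b=cv2.resize(s[215:300,240:340],(540,435),interpolation=2)[:, :250+10]
b=cv2.resize(s[225:290,258:322],(256,260),interpolation=2); 
im=np.zeros((435,800,3),np.uint8); im[:,:540]=t; im[:260,544:]=b; cv2.imwrite('pics/crop1.png',im)
E
python3 m.py
```

```text
top [482.8 235.1] [473 226  20  19 296] zmax [0.0276 0.037  0.0409] circ (0.5839995741844177, -0.11597877740859985) 0.17942799627780914 plane [ 0.6355 -0.2645  0.038 ]
top [524.8 303. ] [517 296  16  15 182] zmax [0.0186 0.0267 0.0304] circ (0.5068991780281067, -0.16005687415599823) 0.21438755095005035 plane [ 0.4887 -0.353   0.038 ]
top hub 930 0.0515 ((0.5888708829879761, 0.16261257231235504), (0.07242332398891449, 0.07210521399974823), 80.16392517089844)
plate ((0.5922670960426331, 0.17546068131923676), (0.1793191283941269, 0.20996394753456116), 0.7802156805992126)
min 52 241
bore 286.797385620915 254.03267973856208 [  6   5  14  15 153] [0.588  0.1641 0.052 ]
side [414.  330.1] [403 321  23  24 331] zmax [0.0007 0.0375 0.0399] circ (0.6324902176856995, -0.26785361766815186) 0.021331142634153366 plane [ 0.6318 -0.2692  0.038 ]
side [374.5 401.7] [365 393  20  20 274] zmax [0.0003 0.0277 0.03  ] circ (0.3388386368751526, -0.5365217924118042) 0.24456295371055603 plane [ 0.4809 -0.3651  0.038 ]
side hub 522 0.0512 ((0.5842426419258118, 0.1612299084663391), (0.07873450219631195, 0.0728561282157898), 78.92423248291016)
plate ((0.6226956844329834, 0.22915205359458923), (0.3688143491744995, 0.25290048122406006), 60.30189895629883)
min 84 254
bore 296.7717391304348 203.34782608695653 [ 0  0 29  5 92] [0.602  0.2017 0.052 ]
bore 297.49152542372883 213.52542372881356 [ 8  8 12  7 59] [0.5849 0.1607 0.052 ]
bore 299.51937984496124 224.015503875969 [  0  17  29   8 129] [0.571  0.1194 0.052 ]
```

View pics/crop1.png

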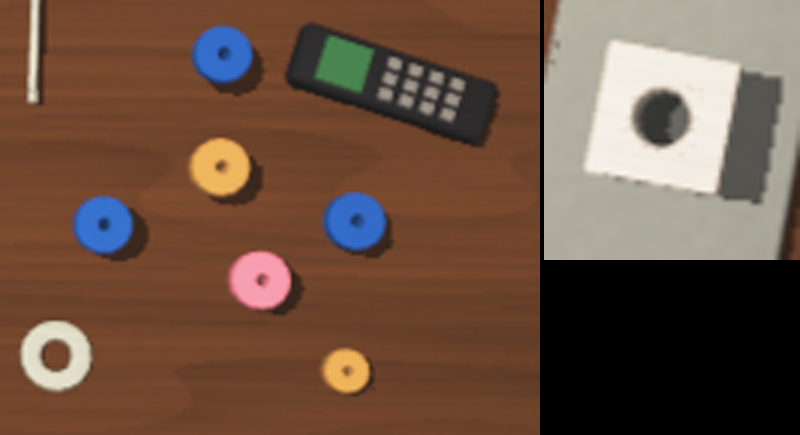

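The crop confirms it: the bronze bushing at top-view (483,236) is clearly larger than the one at (525,303), and the two views agree on (0.634,-0.267). The hub bore is at about (0.586,0.162). Next I carry the open gripper over at the current height, then turn it so the closing line runs between the look-alikes.

Emit:
drive_tool(plan=[[-0.0344, -0.032, 0, 0, 0, 0, 1], [-0.0344, -0.032, 0, 0, 0, 0, 1], [-0.0344, -0.032, 0, 0, 0, 0, 1], [-0.0344, -0.032, 0, 0, 0, 0, 1], [-0.0344, -0.032, 0, 0, 0, 0, 1], [-0.0344, -0.032, 0, 0, 0, 0, 1], [-0.0344, -0.032, 0, 0, 0, 0, 1], [-0.0344, -0.032, 0, 0, 0, 0, 1], [-0.0344, -0.032, 0, 0, 0, 0, 1], [-0.0344, -0.032, 0, 0, 0, 0, 1]])

```text
t: 1.1
tcp_pos: [0.4326, 0.1544, 0.2452]
tool_rot: [0.188, 0.982, 0.0, -0.0]
force: [0.4, 0.8, 0.4]
finger_gap: 0.998
gripper_force: 0.0
```

Emit:
drive_tool(plan=[[-0.0344, -0.032, 0, 0, 0, 0, 1], [-0.0344, -0.032, 0, 0, 0, 0, 1], [-0.0344, -0.032, 0, 0, 0, 0, 1], [-0.0344, -0.032, 0, 0, 0, 0, 1], [-0.0344, -0.032, 0, 0, 0, 0, 1], [-0.0344, -0.032, 0, 0, 0, 0, 1], [-0.0344, -0.032, 0, 0, 0, 0, 1], [-0.0344, -0.032, 0, 0, 0, 0, 1], [-0.0344, -0.032, 0, 0, 0, 0, 1], [-0.0344, -0.032, 0, 0, 0, 0, 1]])

```text
t: 2.1
tcp_pos: [0.6338, -0.2701, 0.2446]
tool_rot: [0.188, 0.982, 0.0, -0.001]
force: [0.6, 0.3, 0.6]
finger_gap: 1.001
gripper_force: 0.0
```

Emit:
drive_tool(plan=[[0, 0, 0, 0, 0, 8.4, 1], [0, 0, 0, 0, 0, 8.4, 1], [0, 0, 0, 0, 0, 8.4, 1], [0, 0, 0, 0, 0, 8.4, 1], [0, 0, 0, 0, 0, 8.4, 1], [0, 0, 0, 0, 0, 8.4, 1], [0, 0, 0, 0, 0, 8.4, 1], [0, 0, 0, 0, 0, 8.4, 1], [0, 0, 0, 0, 0, 8.4, 1], [0, 0, 0, 0, 0, 8.4, 1]])

```text
t: 3.1
tcp_pos: [0.6333, -0.2681, 0.2445]
tool_rot: [0.799, 0.601, -0.0, -0.001]
force: [-0.2, 0.3, -0.2]
finger_gap: 1.001
gripper_force: 0.0
```

Emit:
drive_tool(plan=[[0, 0, 0, 0, 0, 8, 1], [0, 0, 0, 0, 0, 8, 1], [0, 0, 0, 0, 0, 0, 1], [0, 0, 0, 0, 0, 0, 1]])

```text
t: 3.5
tcp_pos: [0.6334, -0.2682, 0.2448]
tool_rot: [0.873, 0.488, -0.0, -0.0]
force: [-0.1, 0.1, 0.7]
finger_gap: 1.001
gripper_force: 0.0
```

Emit:
drive_tool(plan=[[0.001, 0, 0.04, 0, 0, 0, 1], [0, 0, 0.04, 0, 0, 0, 1], [0, 0, 0.04, 0, 0, 0, 1], [0, 0, 0.035, 0, 0, 0, 1], [0, 0, 0.02, 0, 0, 0, 1], [0, 0, 0.015, 0, 0, 0, 1], [0, 0, 0.01, 0, 0, 0, 1], [0, 0, 0.01, 0, 0, 0, 1], [0, 0, 0.005, 0, 0, 0, 1], [0, 0, 0, 0, 0, 0, 1]])

```text
t: 4.5
tcp_pos: [0.6342, -0.2675, 0.0303]
tool_rot: [0.873, 0.487, -0.0, -0.0]
force: [-0.6, -0.4, 1.1]
finger_gap: 1.001
gripper_force: 0.0
```

Emit:
drive_tool(plan=[[0, 0, 0.0, 0, 0, 0, 0.3], [0, 0, 0, 0, 0, 0, 0], [0, 0, 0, 0, 0, 0, -0.3], [0, 0, 0, 0, 0, 0, -0.5], [0, 0, 0, 0, 0, 0, -0.5], [0, 0, 0, 0, 0, 0, -0.5], [0, 0, 0, 0, 0, 0, -0.5]], newtons=50)

```text
t: 5.2
tcp_pos: [0.6343, -0.2676, 0.0314]
tool_rot: [0.873, 0.487, 0.0, 0.0]
force: [-2.2, 1.2, 6.0]
finger_gap: 0.463
gripper_force: 50.1
```

Run:
```python
from h import *
s=snap('side','side1'); i=s['image'][230:430,300:520,::-1]; cv2.imwrite('pics/c2.png',cv2.resize(i,None,fx=3,fy=2.9,interpolation=2)); print(manip.sense())
```

```text
{'t': 5.25, 'q': array([-5.61108516e-01,  8.73126642e-01,  1.39004439e+00, -6.87357752e-05,
        8.77861635e-01, -7.87074022e-03]), 'qd': array([ 0.00015617,  0.00085701,  0.00172065,  0.00107076, -0.00059611,
       -0.00196653]), 'tau': array([-1.50763700e-01, -4.95220220e+01, -1.26648787e+01,  2.04516953e-02,
       -5.37891816e-01, -6.01558277e-04]), 'tcp_pos': array([ 0.63431099, -0.26757634,  0.03137626]), 'tool_rot': array([8.73329062e-01, 4.87130651e-01, 1.11259158e-04, 2.58293775e-04]), 'force': array([-2.39894434,  1.04718429,  4.83838662]), 'ft_torque': array([ 0.15042552,  0.19035556, -0.00780772]), 'gripper_force': 50.10906994342804, 'finger_gap': 0.4715554561430406}
```

View pics/c2.png

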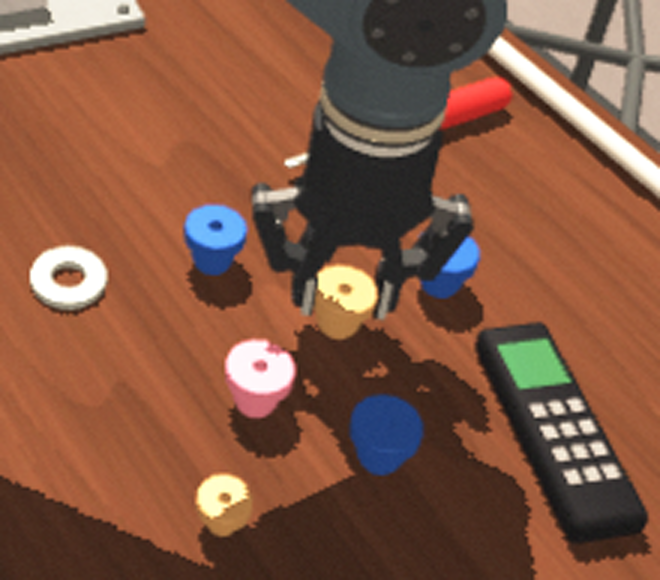

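The picture shows the large bushing between the finger pads (crop (345,290)) with its neighbours untouched. The gap of 0.47 (about 40 mm) fits the 42 mm shoulder. Next I lift it and carry it over the hub.

Emit:
drive_tool(plan=[[0, 0, -0.01, 0, 0, 0, -0.5], [0, 0, -0.02, 0, 0, 0, -0.5], [0, 0, -0.03, 0, 0, 0, -0.5], [0, 0, -0.03, 0, 0, 0, -0.5], [0, 0, -0.02, 0, 0, 0, -0.5], [0, 0, -0.01, 0, 0, 0, -0.5], [0, 0, 0, 0, 0, 0, -0.5]])

```text
t: 5.95
tcp_pos: [0.6349, -0.2679, 0.1518]
tool_rot: [0.873, 0.487, 0.001, 0.001]
force: [-0.2, -0.1, -2.1]
finger_gap: 0.467
gripper_force: 50.8
```

Emit:
drive_tool(plan=[[0.017, -0.0133, 0, 0, 0, 0, -0.5], [0.034, -0.0266, 0, 0, 0, 0, -0.5], [0.034, -0.0266, 0, 0, 0, 0, -0.5], [0.034, -0.0266, 0, 0, 0, 0, -0.5], [0.034, -0.0266, 0, 0, 0, 0, -0.5], [0.034, -0.0266, 0, 0, 0, 0, -0.5], [0.034, -0.0266, 0, 0, 0, 0, -0.5], [0.034, -0.0266, 0, 0, 0, 0, -0.5], [0.034, -0.0266, 0, 0, 0, 0, -0.5], [0.034, -0.0266, 0, 0, 0, 0, -0.5]])

```text
t: 6.95
tcp_pos: [0.5864, 0.1426, 0.1485]
tool_rot: [0.873, 0.487, -0.002, -0.001]
force: [0.2, 0.2, -1.5]
finger_gap: 0.468
gripper_force: 50.9
```

Emit:
drive_tool(plan=[[0.017, -0.0133, 0, 0, 0, 0, -0.5], [0, 0, 0, 0, 0, 0, -0.5], [0, 0, 0, 0, 0, 0, -0.5], [0, 0, 0, 0, 0, 0, -0.5]])

```text
t: 7.35
tcp_pos: [0.5859, 0.1609, 0.1494]
tool_rot: [0.873, 0.487, -0.001, -0.0]
force: [1.2, 0.4, -2.0]
finger_gap: 0.47
gripper_force: 50.9
```

Run:
```python
from h import *
s=snap('side','side2'); t=snap('top','top2')
i=s['image'][110:270,200:400,::-1]; j=t['image'][200:310,240:350,::-1]
im=np.zeros((480,800,3),np.uint8); im[:,:480]=cv2.resize(i,(480,480))[:, :480] if 0 else cv2.resize(i,(480,384),interpolation=2).copy().repeat(1,0) if 0 else np.vstack([cv2.resize(i,(480,384),interpolation=2),np.zeros((96,480,3),np.uint8)])
im[:320,480:]=cv2.resize(j,(320,320),interpolation=2); cv2.imwrite('pics/c3.png',im)
q=manip.sense(); print(q['tcp_pos'],q['tool_rot'],q['finger_gap'],q['force'])
hsv=cv2.cvtColor(s['image'],cv2.COLOR_RGB2HSV); m=cv2.inRange(hsv,(10,80,60),(32,255,255)); m[:,:200]=0;m[:120]=0;m[260:]=0;m[:,400:]=0
k,l,st,ce=cv2.connectedComponentsWithStats(m)
for a in range(1,k):
  if st[a,4]>30:
    P=np.array([pt(s,b,c) for c,b in zip(*np.nonzero(l==a))]); print(st[a],ce[a],P.min(0),P.max(0))
```

```text
[0.58644272 0.16037548 0.14986276] [ 8.73769869e-01  4.86339371e-01 -4.66875184e-04 -1.22993682e-04] 0.46845576715943815 [ 0.77706162 -0.45518278 -2.82662464]
[267 120  12   8  33] [274.06060606 123.09090909] [ 0.54967208  0.17169561 -0.60465297] [1.26977119 1.96946821 0.30119045]
[313 120  50  31 176] [334.51136364 132.50568182] [ 0.18634886 -0.72759506 -0.67894783] [1.63360969 1.93239934 0.76194168]
[245 123  35  25 270] [263.75925926 134.90740741] [ 0.53587577  0.17480653 -0.36351645] [0.9978061  1.49486538 0.25628569]
[ 200  131  172  129 5235] [256.96943649 202.23457498] [ 0.18634886 -0.72759506 -0.36362496] [0.80224974 1.49535375 0.76194168]
[288 162  14   9  50] [293.32 166.58] [ 0.68566648  0.42736009 -0.00467025] [0.72281143 0.49185591 0.00463764]
[ 351  170   49   90 1186] [382.08768971 224.67706577] [ 0.18634886 -0.72759506 -0.67519284] [1.63322956 1.21439838 0.76194168]
[321 243  19  14  82] [329.82926829 249.32926829] [ 0.5940333   0.02628846 -0.00388638] [0.63956132 0.081956   0.00348995]
[311 244  13  13  46] [317.06521739 248.95652174] [ 0.58177231  0.04304939 -0.00269474] [0.61688875 0.08945329 0.0025358 ]
[276 252  11   8  41] [281.         255.87804878] [ 0.49656404  0.07464913 -0.00338108] [0.51689509 0.10330795 0.00420448]
```

View pics/c3.png

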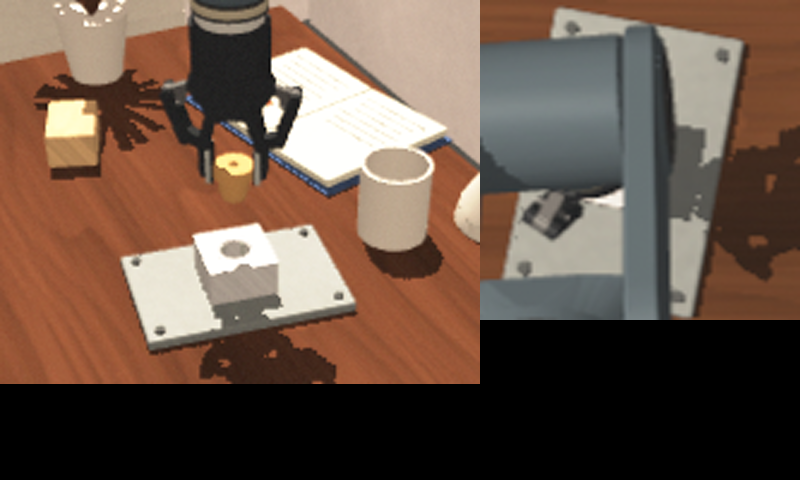

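The picture shows the bushing held upright at side-view (297,183), with the bore at (298,214). I'll measure the bushing and the bore in the same side view, so the camera bias cancels.

Run:
```python
from h import *
s=dict(np.load('side2.npz')); x0,y0,x1,y1=284,170,312,198
P=np.array([[*pt(s,b,a),b,a] for a in range(y0,y1) for b in range(x0,x1)])
hsv=cv2.cvtColor(s['image'],cv2.COLOR_RGB2HSV)
H=np.array([hsv[int(p[4]),int(p[3])] for p in P])
k=(H[:,0]>8)&(H[:,0]<35)&(H[:,1]>80)&(P[:,2]>.09)&(P[:,2]<.2); B=P[k]
print(len(B),B.min(0).round(4),B.max(0).round(4))
for v in range(y0,y1):
    r=B[B[:,4]==v]
    if len(r): print(v,r[:,3].min(),r[:,3].max(),r[:,2].mean().round(4),r[:,:2].mean(0).round(4))
```

```text
301 [5.562e-01 1.370e-01 1.185e-01 2.850e+02 1.710e+02] [6.158e-01 1.813e-01 1.824e-01 3.110e+02 1.940e+02]
171 305.0 305.0 0.1824 [0.5977 0.1406]
172 305.0 305.0 0.1744 [0.6015 0.1485]
173 305.0 305.0 0.1736 [0.6001 0.1456]
174 293.0 300.0 0.1557 [0.5925 0.1771]
175 291.0 305.0 0.1568 [0.5912 0.1707]
176 290.0 311.0 0.1575 [0.5913 0.1644]
177 288.0 311.0 0.1564 [0.5879 0.163 ]
178 288.0 305.0 0.1559 [0.5848 0.1606]
179 288.0 305.0 0.1551 [0.5834 0.1577]
180 288.0 305.0 0.1556 [0.5812 0.153 ]
181 288.0 305.0 0.1553 [0.5796 0.1495]
182 288.0 305.0 0.1543 [0.5784 0.147 ]
183 288.0 305.0 0.1524 [0.5778 0.1458]
184 285.0 310.0 0.1496 [0.5789 0.1452]
185 288.0 305.0 0.1469 [0.5776 0.1457]
186 287.0 305.0 0.1434 [0.5776 0.147 ]
187 291.0 307.0 0.1379 [0.5834 0.1488]
188 291.0 302.0 0.1354 [0.5794 0.1503]
189 291.0 302.0 0.1331 [0.5791 0.1496]
190 292.0 302.0 0.1296 [0.5805 0.15  ]
191 292.0 302.0 0.1269 [0.5803 0.1498]
192 292.0 301.0 0.1248 [0.5794 0.1491]
193 293.0 300.0 0.1211 [0.5792 0.1506]
194 295.0 298.0 0.1193 [0.5785 0.1492]
```

Run:
```python
from h import *
s=dict(np.load('side2.npz'))
print('top face',plane(s,296.6,178.4,.156).round(4),'sleeve',plane(s,296.6,189,.1331).round(4))
P=np.array([pt(s,b,a) for a in range(195,235) for b in range(270,330)]); T=P[(P[:,2]>.046)&(P[:,2]<.058)]
print(cv2.minAreaRect(T[:,:2].astype(np.float32)))
g=cv2.cvtColor(s['image'],cv2.COLOR_RGB2GRAY); print(g[207:224,286:312:1])
```

```text
top face [0.5842 0.1587 0.156 ] sleeve [0.5793 0.1494 0.1331]
((0.584320604801178, 0.16107717156410217), (0.07696884870529175, 0.0733463242650032), 78.9361572265625)
[[255 255 255 255 255 255 255 255 255 255 255 255 255 255 255 255 255 255
  255 255 255 255 255 252 237 232]
 [255 255 255 255 255 255 255 255 255 255 255 255 255 255 254 254 255 255
  255 255 255 255 255 255 248 233]
 [255 255 255 255 255 255 255 255 254 254 254 251 253 253 254 255 255 255
  255 255 255 255 255 255 254 244]
 [255 255 255 255 255 255 255 251 229 212 206 179 209 215 227 241 253 254
  255 255 255 255 255 255 255 253]
 [255 255 255 255 255 254 243 202 190 163 155 160 161 164 184 190 216 245
  254 255 255 255 255 255 255 254]
 [255 255 255 255 255 251 232 171 154 158 159 159 162 162 148 141 153 217
  239 254 255 255 255 255 255 255]
 [255 255 255 255 254 240 165 139 148 158 162 159 159 160 144 145 153 151
  238 254 255 255 255 255 255 255]
 [255 255 255 255 255 237 161 139 154 156 161 162 159 158 145 145 156 157
  252 254 255 255 255 255 255 255]
 [255 255 255 255 255 251 196 144 152 157 157 159 162 157 145 
[... 219 characters left out ...]
49 255 255
  255 255 255 255 255 255 255 255]
 [255 255 255 255 255 255 255 255 254 255 255 254 255 255 255 255 255 255
  255 255 255 255 255 255 255 255]
 [255 255 255 255 255 255 255 255 255 255 255 255 255 255 254 254 255 254
  255 255 255 255 255 254 254 254]
 [254 255 255 255 255 255 255 255 255 255 255 255 254 214 152 154 157 159
  253 255 255 254 251 239 235 214]
 [253 255 255 255 255 255 255 255 255 255 255 255 218 152 154 155 157 158
  158 227 215 172 160 154 154 155]
 [222 254 255 255 255 255 254 254 254 254 254 216 157 156 156 156 158 161
  162 162 157 158 160 159 154 155]
 [141 253 255 254 254 254 216 149 150 189 168 156 160 159 160 155 158 158
  157 166 162 156 158 159 159 155]]
```

Emit:
drive_tool(plan=[[0.001, 0, 0.02, 0, 0, 0, -0.5], [0, 0, 0.02, 0, 0, 0, -0.5], [0, 0, 0.015, 0, 0, 0, -0.5], [0, 0, 0.005, 0, 0, 0, -0.5], [0, 0, 0, 0, 0, 0, -0.5]])

```text
t: 7.95
tcp_pos: [0.5867, 0.1618, 0.0895]
tool_rot: [0.874, 0.487, -0.001, -0.0]
force: [0.7, 0.6, -1.9]
finger_gap: 0.467
gripper_force: 50.9
```

Emit:
drive_tool(plan=[[0, 0, 0.002, 0, 0, 0, -0.5], [0, 0, 0.002, 0, 0, 0, -0.5], [0, 0, 0.002, 0, 0, 0, -0.5], [0, 0, 0, 0, 0, 0, -0.5]])

```text
t: 8.35
tcp_pos: [0.5871, 0.1624, 0.0845]
tool_rot: [0.873, 0.487, 0.0, 0.0]
force: [0.2, -0.4, -3.1]
finger_gap: 0.468
gripper_force: 50.9
```

Emit:
drive_tool(plan=[[0, 0, 0.0015, 0, 0, 0, -0.5], [0, 0, 0.0015, 0, 0, 0, -0.5], [0, 0, 0, 0, 0, 0, -0.5]])

```text
t: 8.65
tcp_pos: [0.5869, 0.1624, 0.0811]
tool_rot: [0.873, 0.487, -0.0, -0.0]
force: [0.2, 0.2, -1.4]
finger_gap: 0.469
gripper_force: 50.9
```

Emit:
drive_tool(plan=[[0, 0, 0.0015, 0, 0, 0, -0.5], [0, 0, 0.0015, 0, 0, 0, -0.5], [0, 0, 0, 0, 0, 0, -0.5]])

```text
t: 8.95
tcp_pos: [0.5869, 0.1624, 0.078]
tool_rot: [0.873, 0.487, -0.0, -0.0]
force: [0.3, 0.2, -1.7]
finger_gap: 0.469
gripper_force: 50.9
```

Emit:
drive_tool(plan=[[0, 0, 0.0015, 0, 0, 0, -0.5], [0, 0, 0.001, 0, 0, 0, -0.5], [0, 0, 0, 0, 0, 0, -0.5]])

```text
t: 9.25
tcp_pos: [0.5869, 0.1624, 0.0756]
tool_rot: [0.873, 0.487, -0.0, -0.0]
force: [-0.0, 0.6, -1.9]
finger_gap: 0.466
gripper_force: 50.9
```

Emit:
drive_tool(plan=[[0, 0, 0.001, 0, 0, 0, -0.5], [0, 0, 0.001, 0, 0, 0, -0.5], [0, 0, 0, 0, 0, 0, -0.5]])

```text
t: 9.55
tcp_pos: [0.5869, 0.1624, 0.0737]
tool_rot: [0.873, 0.487, -0.0, -0.0]
force: [-0.1, -1.2, -1.9]
finger_gap: 0.469
gripper_force: 50.9
```

Emit:
drive_tool(plan=[[0, 0, 0.001, 0, 0, 0, -0.5], [0, 0, 0.001, 0, 0, 0, -0.5], [0, 0, 0, 0, 0, 0, -0.5]], newtons=80)

```text
t: 9.85
tcp_pos: [0.5865, 0.1625, 0.0718]
tool_rot: [0.873, 0.487, -0.001, -0.0]
force: [-1.2, -0.4, -0.1]
finger_gap: 0.462
gripper_force: 80.5
```

Emit:
drive_tool(plan=[[0, 0, 0.001, 0, 0, 0, -0.5], [0, 0, 0, 0, 0, 0, -0.5]])

```text
t: 10.05
tcp_pos: [0.5864, 0.1625, 0.071]
tool_rot: [0.873, 0.487, -0.001, -0.0]
force: [-3.5, 0.7, 2.9]
finger_gap: 0.461
gripper_force: 80.8
```

Emit:
drive_tool(plan=[[0, 0, 0.001, 0, 0, 0, -0.5], [0, 0, 0, 0, 0, 0, -0.5]])

```text
t: 10.25
tcp_pos: [0.5865, 0.1625, 0.0705]
tool_rot: [0.873, 0.487, -0.0, -0.0]
force: [-4.5, -0.7, 6.1]
finger_gap: 0.46
gripper_force: 81.2
```

Emit:
drive_tool(plan=[[-0.0003, -0.0005, 0.001, 0, 0, 0, -0.5], [0, 0, 0, 0, 0, 0, -0.5]])

```text
t: 10.45
tcp_pos: [0.5866, 0.1625, 0.0697]
tool_rot: [0.873, 0.487, 0.0, 0.0]
force: [-3.0, 0.4, 5.7]
finger_gap: 0.462
gripper_force: 81.3
```

Emit:
drive_tool(plan=[[0, 0, 0.001, 0, 0, 0, -0.5], [0, 0, 0, 0, 0, 0, -0.5]])

```text
t: 10.65
tcp_pos: [0.5867, 0.1625, 0.0684]
tool_rot: [0.873, 0.487, 0.0, 0.0]
force: [-2.6, -0.1, 6.2]
finger_gap: 0.46
gripper_force: 81.2
```

Emit:
drive_tool(plan=[[0, 0, 0.001, 0, 0, 0, -0.5], [0, 0, 0, 0, 0, 0, -0.5]])

```text
t: 10.85
tcp_pos: [0.5868, 0.1625, 0.0673]
tool_rot: [0.873, 0.487, 0.0, 0.0]
force: [-1.9, 0.8, 4.7]
finger_gap: 0.462
gripper_force: 81.2
```

Run:
```python
from h import *
s=snap('side','side4'); cv2.imwrite('pics/c4.png',cv2.resize(s['image'][170:240,250:350,::-1],None,fx=6,fy=6,interpolation=2))
```

```text
(no output)
```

View pics/c4.png

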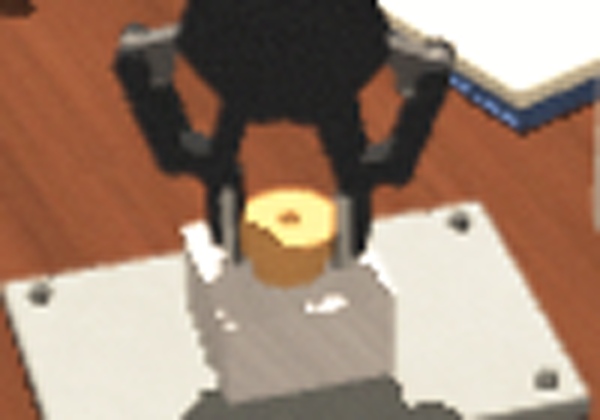

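The picture shows the bushing partly in the bore, upright, with the fingertips just above the hub top. I'll release here, rise, shut the fingers and push on the shoulder's top centre.

Emit:
drive_tool(plan=[[0, 0, -0.001, 0, 0, 0, 0.3], [0, 0, 0, 0, 0, 0, 0.6], [0, 0, 0, 0, 0, 0, 0.6], [0, 0, 0, 0, 0, 0, 0.6], [0, 0, -0.01, 0, 0, 0, 0.6], [0, 0, -0.02, 0, 0, 0, 0.6], [0, 0, -0.02, 0, 0, 0, 0.6], [0, 0, 0, 0, 0, 0, 0.6]])

```text
t: 11.7
tcp_pos: [0.5888, 0.1627, 0.1211]
tool_rot: [0.873, 0.487, 0.003, 0.001]
force: [0.1, -0.1, 0.9]
finger_gap: 0.799
gripper_force: 0.0
```

Emit:
drive_tool(plan=[[0, 0, 0, 0, 0, 0, -1], [0, 0, 0, 0, 0, 0, -1], [0, 0, 0, 0, 0, 0, -1], [0, 0, 0, 0, 0, 0, -1], [0, 0, 0, 0, 0, 0, -1], [0, 0, 0, 0, 0, 0, -1], [0, 0, 0, 0, 0, 0, -1], [0, 0, 0, 0, 0, 0, -1]])

```text
t: 12.5
tcp_pos: [0.5865, 0.1624, 0.1178]
tool_rot: [0.873, 0.487, -0.0, -0.0]
force: [-0.2, 0.4, -0.1]
finger_gap: -0.002
gripper_force: 0.0
```

Run:
```python
from h import *
s=snap('side','side5'); cv2.imwrite('pics/c5.png',cv2.resize(s['image'][150:240,245:355,::-1],None,fx=6,fy=6,interpolation=2))
q=manip.sense(); print(q['tcp_pos'],q['finger_gap'],q['force'])
P=np.array([[*pt(s,b,a),b,a] for a in range(190,220) for b in range(282,315)])
hsv=cv2.cvtColor(s['image'],cv2.COLOR_RGB2HSV); H=np.array([hsv[int(p[4]),int(p[3])] for p in P])
B=P[(H[:,0]>8)&(H[:,0]<35)&(H[:,1]>70)&(P[:,2]>.05)&(P[:,2]<.09)]
t=np.median(B[B[:,2]>np.percentile(B[:,2],50)][:,2]); T=B[B[:,2]>t-.004]
print(len(B),t,cv2.minEnclosingCircle(T[:,:2].astype(np.float32)),np.linalg.lstsq(np.c_[T[:,:2]-T[:,:2].mean(0),np.ones(len(T))],T[:,2],rcond=None)[0])
```

```text
[0.58648902 0.16242891 0.11781474] 0.0003039839417077096 [-0.79951418  0.24956715 -0.32498497]
209 0.07409279266816216 ((0.5870817303657532, 0.16046683490276337), 0.022342124953866005) [0.00183439 0.02977496 0.07358449]
```

View pics/c5.png

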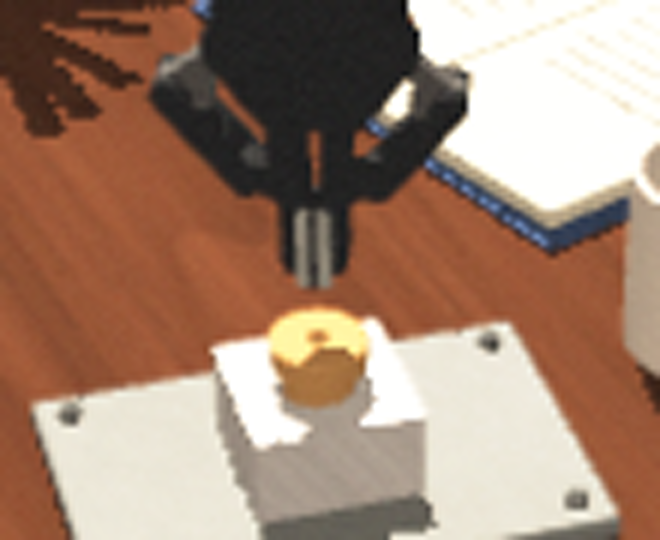

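The picture shows the bushing standing upright in the bore (crop (318,350)), with its top at 0.074 m and 10 mm left to go. The shut fingertips are centred above it. I'll press down in small steps.

Emit:
drive_tool(plan=[[0, 0, 0.01, 0, 0, 0, -1], [0, 0, 0.01, 0, 0, 0, -1], [0, 0, 0.002, 0, 0, 0, -1], [0, 0, 0, 0, 0, 0, -1]])

```text
t: 12.95
tcp_pos: [0.5858, 0.1623, 0.0947]
tool_rot: [0.873, 0.487, -0.001, -0.0]
force: [-0.1, -0.1, -0.1]
finger_gap: 0.002
gripper_force: 0.0
```

Emit:
drive_tool(plan=[[0, 0, 0.002, 0, 0, 0, -1], [0, 0, 0.002, 0, 0, 0, -1], [0, 0, 0, 0, 0, 0, -1]])

```text
t: 13.25
tcp_pos: [0.5864, 0.1624, 0.0917]
tool_rot: [0.873, 0.487, -0.0, -0.0]
force: [0.4, -0.7, 0.7]
finger_gap: -0.002
gripper_force: 0.0
```

Emit:
drive_tool(plan=[[0, 0, 0.001, 0, 0, 0, -1], [0, 0, 0.001, 0, 0, 0, -1], [0, 0, 0, 0, 0, 0, -1]])

```text
t: 13.55
tcp_pos: [0.5865, 0.1624, 0.0898]
tool_rot: [0.873, 0.487, -0.0, 0.0]
force: [-0.3, -0.4, 0.3]
finger_gap: 0.002
gripper_force: 0.0
```

Emit:
drive_tool(plan=[[0, 0, 0.001, 0, 0, 0, -1], [0, 0, 0.001, 0, 0, 0, -1], [0, 0, 0, 0, 0, 0, -1]])

```text
t: 13.85
tcp_pos: [0.5867, 0.1625, 0.0885]
tool_rot: [0.873, 0.487, 0.0, 0.0]
force: [-1.0, 0.4, 3.8]
finger_gap: 0.0
gripper_force: 2.1
```

Emit:
drive_tool(plan=[[0, 0, 0.001, 0, 0, 0, -1], [0, 0, 0.001, 0, 0, 0, -1], [0, 0, 0, 0, 0, 0, -1]])

```text
t: 14.15
tcp_pos: [0.5869, 0.1625, 0.0869]
tool_rot: [0.873, 0.487, 0.001, 0.0]
force: [-0.7, 0.5, 6.2]
finger_gap: 0.0
gripper_force: 3.2
```

Emit:
drive_tool(plan=[[0, 0, 0.001, 0, 0, 0, -1], [0, 0, 0.001, 0, 0, 0, -1], [0, 0, 0, 0, 0, 0, -1]])

```text
t: 14.45
tcp_pos: [0.5868, 0.1625, 0.0851]
tool_rot: [0.873, 0.487, 0.001, 0.0]
force: [-2.1, 0.2, 8.0]
finger_gap: -0.002
gripper_force: 3.9
```

Emit:
drive_tool(plan=[[0, 0, 0.001, 0, 0, 0, -1], [0, 0, 0.001, 0, 0, 0, -1], [0, 0, 0, 0, 0, 0, -1]])

```text
t: 14.75
tcp_pos: [0.5868, 0.1626, 0.0832]
tool_rot: [0.873, 0.487, 0.001, 0.0]
force: [-0.4, -0.1, 9.7]
finger_gap: 0.002
gripper_force: 4.3
```

Emit:
drive_tool(plan=[[0, 0, 0.001, 0, 0, 0, -1], [0, 0, 0, 0, 0, 0, -1]])

```text
t: 14.95
tcp_pos: [0.5868, 0.1626, 0.0822]
tool_rot: [0.873, 0.487, 0.001, 0.0]
force: [-2.4, 0.6, 8.5]
finger_gap: 0.002
gripper_force: 4.5
```

Emit:
drive_tool(plan=[[0, 0, 0.001, 0, 0, 0, -1], [0, 0, 0, 0, 0, 0, -1]])

```text
t: 15.15
tcp_pos: [0.5868, 0.1626, 0.0813]
tool_rot: [0.873, 0.487, 0.001, 0.0]
force: [-1.9, -0.9, 9.7]
finger_gap: -0.002
gripper_force: 4.6
```

Emit:
drive_tool(plan=[[0, 0, 0.001, 0, 0, 0, -1], [0, 0, 0, 0, 0, 0, -1]])

```text
t: 15.35
tcp_pos: [0.5868, 0.1626, 0.0803]
tool_rot: [0.873, 0.487, 0.001, 0.0]
force: [-2.2, 1.2, 8.4]
finger_gap: -0.005
gripper_force: 4.7
```

Emit:
drive_tool(plan=[[0, 0, 0.001, 0, 0, 0, -1], [0, 0, 0, 0, 0, 0, -1]])

```text
t: 15.55
tcp_pos: [0.5867, 0.1626, 0.0793]
tool_rot: [0.873, 0.487, 0.001, 0.0]
force: [-2.5, 0.4, 9.7]
finger_gap: -0.003
gripper_force: 4.8
```

Emit:
drive_tool(plan=[[0, 0, 0.0005, 0, 0, 0, -1], [0, 0, 0, 0, 0, 0, -1]])

```text
t: 15.75
tcp_pos: [0.5867, 0.1627, 0.0789]
tool_rot: [0.873, 0.487, 0.001, 0.0]
force: [-3.0, -0.5, 9.9]
finger_gap: -0.002
gripper_force: 5.0
```

Emit:
drive_tool(plan=[[0, 0, 0.0005, 0, 0, 0, -1], [0, 0, 0, 0, 0, 0, -1]])

```text
t: 15.95
tcp_pos: [0.5867, 0.1627, 0.0784]
tool_rot: [0.873, 0.487, 0.001, 0.0]
force: [-2.8, -0.5, 10.8]
finger_gap: -0.002
gripper_force: 5.1
```

Emit:
drive_tool(plan=[[0, 0, 0.0005, 0, 0, 0, -1], [0, 0, 0, 0, 0, 0, -1]])

```text
t: 16.15
tcp_pos: [0.5867, 0.1627, 0.0781]
tool_rot: [0.873, 0.487, 0.001, 0.0]
force: [-2.7, 0.0, 11.9]
finger_gap: -0.003
gripper_force: 5.6
```

Emit:
drive_tool(plan=[[0, 0, 0.0005, 0, 0, 0, -1], [0, 0, 0, 0, 0, 0, -1]])

```text
t: 16.35
tcp_pos: [0.5866, 0.1627, 0.078]
tool_rot: [0.873, 0.487, 0.001, 0.0]
force: [-3.6, 0.6, 13.6]
finger_gap: 0.001
gripper_force: 6.9
```

It has stopped moving at tip height 0.064 m, which is the home height, and the force is rising. I'll add a little more to seat it firmly.

Emit:
drive_tool(plan=[[0, 0, 0.0005, 0, 0, 0, -1], [0, 0, 0, 0, 0, 0, -1]])

```text
t: 16.55
tcp_pos: [0.5867, 0.1627, 0.078]
tool_rot: [0.873, 0.487, 0.001, 0.0]
force: [-3.3, -0.3, 16.5]
finger_gap: 0.0
gripper_force: 8.3
```

Emit:
drive_tool(plan=[[0, 0, 0.0005, 0, 0, 0, -1], [0, 0, 0, 0, 0, 0, -1]])

```text
t: 16.75
tcp_pos: [0.5867, 0.1626, 0.078]
tool_rot: [0.873, 0.487, 0.001, 0.0]
force: [-4.6, 1.3, 18.9]
finger_gap: 0.0
gripper_force: 9.7
```

Emit:
drive_tool(plan=[[0, 0, 0.0005, 0, 0, 0, -1], [0, 0, 0, 0, 0, 0, -1]])

```text
t: 16.95
tcp_pos: [0.5867, 0.1627, 0.078]
tool_rot: [0.873, 0.487, 0.001, 0.0]
force: [-4.9, -0.1, 22.8]
finger_gap: -0.004
gripper_force: 11.0
```

Emit:
drive_tool(plan=[[0, 0, 0.0005, 0, 0, 0, -1], [0, 0, 0.0005, 0, 0, 0, -1], [0, 0, 0, 0, 0, 0, -1]])

```text
t: 17.25
tcp_pos: [0.5867, 0.1627, 0.078]
tool_rot: [0.873, 0.487, 0.001, 0.0]
force: [-7.6, -0.4, 28.0]
finger_gap: 0.003
gripper_force: 13.8
```

Emit:
drive_tool(plan=[[0, 0, -0.004, 0, 0, 0, -1], [0, 0, -0.01, 0, 0, 0, -1], [0, 0, -0.03, 0, 0, 0, -1], [0, 0, -0.03, 0, 0, 0, -1], [0, 0, -0.02, 0, 0, 0, -1], [0, 0, 0, 0, 0, 0, -1], [0, 0, 0, 0, 0, 0, -1]])

```text
t: 17.95
tcp_pos: [0.5863, 0.1624, 0.1671]
tool_rot: [0.873, 0.487, -0.0, -0.0]
force: [0.5, 0.1, -0.5]
finger_gap: -0.001
gripper_force: 0.0
```

Run:
```python
from h import *
s=snap('side','side6'); cv2.imwrite('pics/c6.png',cv2.resize(s['image'][150:240,245:355,::-1],None,fx=6,fy=6,interpolation=2))
P=np.array([[*pt(s,b,a),b,a] for a in range(190,225) for b in range(282,315)])
hsv=cv2.cvtColor(s['image'],cv2.COLOR_RGB2HSV); H=np.array([hsv[int(p[4]),int(p[3])] for p in P])
B=P[(H[:,0]>8)&(H[:,0]<35)&(H[:,1]>70)&(P[:,2]>.05)&(P[:,2]<.09)]
print(len(B),np.percentile(B[:,2],[50,70,90]),B[:,:2].mean(0),manip.sense()['tcp_pos'])
```

```text
181 [0.06281056 0.06389891 0.06524463] [0.5838022  0.15593791] [0.58567782 0.16229588 0.16623563]
```

View pics/c6.png

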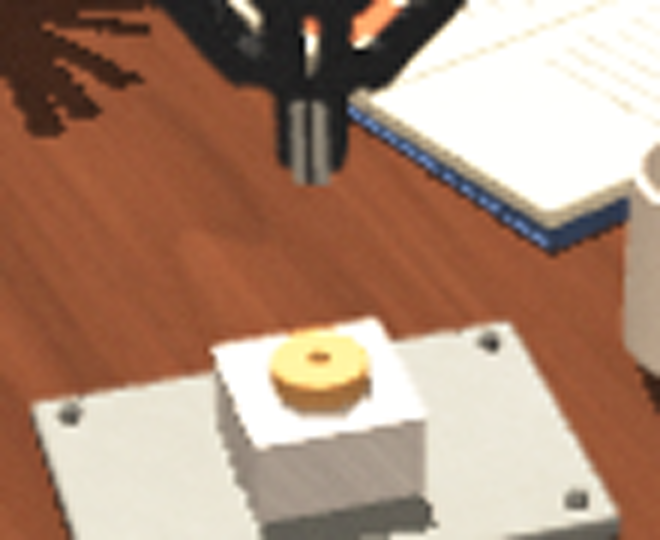

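The picture shows the shoulder sitting flat on the hub at crop (320,370). Its top is at 0.064 m, which is 12 mm above the hub, and the gripper is clear.

```bash
python3 -c "
from station import manip
print(manip.sign_off())"
```

```text
the job is handed in; nothing more can be done
None
```

The larger bronze bushing is pressed fully home in the lamp foot's hub: it bottomed firmly (28 N at the end, with no further movement), looks flush in the last picture, and is released with the arm clear; the job was handed in at about 18 s.

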